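# Stock the pantry tray and the sliding-cover snack box

## Robot

A 7-joint arm with a two-finger parallel gripper is mounted at the origin on the work surface. World frame = base frame: x ahead of the robot, y to its left, z up, the work surface at z = 0. Lengths are in mm, angles in rad, forces in N, time in s.
With the tool pointing down it reaches from about 400 to 925 mm from the base axis. Payload 4.1 kg.
Tool frame: the origin (TCP) lies at the very end of the fingers, on their centre line; the grasp point (between the pads) lies 19 mm behind it; z points along the fingers, y is the line along which they close (so a half turn about z gives the same grasp; the last joint's range is limited). The gripper opens to 85 mm and grips with 20 to 120 N. Pads are 22 mm wide; open, the fingers measure 114 mm over their backs; the gripper's body (76 mm by 85 mm) begins 54 mm behind the grasp point. The pads swing forward as they close: fully open they stand 13 mm farther back than shut.
Start: joints at [1.016, 0.398, 0.045, 1.537, -0.019, 1.207, -0.051], TCP at [286.158, -583.659, 231.347] pointing down, gripper open.
Joint ranges: [-2.82, 2.82], [-0.49, 2.23], [-1.37, 1.46], [0, 2.46], [-1.36, 4.5], [0.23, 2], [-2.94, 2.94]. Speed limits (rad/s): [2.57, 2.57, 3.14, 3.14, 3.14, 3.14, 3.14].

## Interface

Orientations are given as a rotation vector (axis times angle).
In Python, from workcell import bot, set_gripper, eyes, close_job, telemetry gives the robot as it stands. Calls block until the motion is done:
- bot.move_ptp(position, orientation): joint-space move of the TCP to a pose.
- bot.line_to(position, attitude=None, velocity=150): straight line of the TCP; attitude=None keeps the orientation; velocity is the mean speed in mm/s.
- bot.move_joints(angles): joint-space move.
- set_gripper(opening, newtons=None): finger opening in mm; newtons is the grip in N (None keeps the last); returns when the fingers have stopped.
- bot.wait(seconds).
- bot.solve_ik(position, orientation): joint angles nearest the present ones, or None.
- eyes.read_camera(name): name is "scene" or "side" or "wrist"; returns the picture (420x560x3 uint8, blue, green, red); there is no depth.
- eyes.camera_params(name): a dict with "fov_y" (degrees; the focal length in pixels is half the picture's height over the tangent of half this angle, whatever the lens; pixels are square), "cx", "cy" (the principal point, pixels), "T" (4x4, takes a point from camera to world coordinates); the wrist camera has in their place "hand_eye" (4x4, takes a point from camera to tool coordinates, whose origin is the TCP and whose axes are the flange's). Camera axes: x right, y up, looking along -z (the intrinsics and any distortion apply to the point x, -y, -z); pixel columns grow to the right and rows downward; lengths in mm; the calibration is good to about 2 mm. A picture is of the moment at which its call begins: read the wrist's pose just before it. camera_params takes no time and is no camera call.
A pose or a line that the arm cannot do raises bot.PlanningError and nothing moves.
- close_job(): hands the job in; it is judged then, once.
Readings, each from a call of its own:
- telemetry.get_time_s(): time.
- telemetry.get_joint_pos(): joint angles.
- telemetry.get_qd(): joint speeds.
- telemetry.get_effort(): joint torques, N m.
- telemetry.get_eef_pos(): TCP position.
- telemetry.get_tool_rot(): TCP orientation.
- telemetry.get_force(): force on the tool from outside, world axes, zero at the start.
- telemetry.get_wrist_torque(): the same for the moment, N m.
- telemetry.get_grip_width(): finger opening in mm.
- telemetry.get_grasp_force(): force on a finger pad.
Only numpy, scipy, OpenCV 4.12 (cv2) and the standard library are available. Lean on these libraries where they do the work, as an engineer would, in place of code of your own. Each camera call takes 0.05 s, during which the arm holds its last target. There are 200 camera calls.

## Task

Stock the bamboo tray (front means the robot's side): stand the tall food can upright in the empty front compartment directly in front of the white canister, stand the cardboard carton upright in the front compartment directly in front of the glass jar, and set the flat tin right way up and squarely centred on top of the can. Slide back the wooden cover of the black snack box, lay the snack bar inside and slide the cover fully shut. Leave the canister and the jar standing in their compartments, and leave everything released and at rest.

Things in the scene. Friction and masses are not known exactly. Their poses are not given: they have to be found in the camera images.
- tray: Fixed bamboo tray, 210 x 210 mm, 2 x 2 square compartments 96 mm inside, walls 6 mm thick and 22 mm high, floor 6 mm thick. Left or right of the counter's middle, yaw up to 0.35. Origin: centre of underside; x to the back (away from robot), y left, z up. Compartment centres at x, y = +/-51 mm. Canister and jar stand in the back two (x = +51), either way round; the front two are empty.
- canister: White ceramic canister, 76 mm diameter, 82 mm high, with a flat black lid (to 92 mm) and a small black knob (to 104 mm), about 0.6 kg, loose. Stands in one of the two back compartments of the tray. Origin: centre of its underside; z up.
- jar: Clear glass jar with brown contents and a cork lid, 72 mm diameter, 96 mm high over all, about 0.55 kg, loose. Stands in the other back compartment of the tray. Origin: centre of its underside; z up.
- can: Tall steel food can with a plain paper band, 54 mm diameter, 80 mm high, about 0.3 kg, standing on the counter. Origin: centre of its underside; z up.
- tin: Flat steel tin with a paper band, 68 mm diameter, 34 mm high, with a dark pull tab on top, about 0.15 kg, lying flat on the counter. Origin: centre of its underside; z up.
- carton: Plain cardboard carton with a paper band, standing upright: 46 mm (its x) x 64 mm (its y) x 84 mm high, about 0.15 kg. Origin: centre of its underside; z up.
- bar: Snack bar in a small cardboard pack with a paper band: 80 mm long (x), 32 mm wide (y), 30 mm high, about 0.06 kg, lying on the counter. Origin: centre of its underside; z up. Can, tin, carton and bar stand mid-counter in changing places, 96 mm or more centre to centre, among two bystanders (salt shaker 61 mm high, spice jar 68 mm high, 43 mm across).
- box: Fixed black plastic snack box, 170 mm (x) x 112 mm (y), walls 42 mm high and 6 mm thick, floor 6 mm thick: inside 158 x 100 mm, 36 mm deep; guide rails 4 mm wide on the long walls reach 50 mm height. On the other side of the counter from the tray, yaw up to 0.35. Origin: centre of underside; x to the back (away from robot), y left, z up.
- cover (a joint): How far the box's wooden sliding cover is slid back, in m: 0 = fully shut, 0.125 = fully back, uncovering the front 119 mm of the inside. Moves along the box's +x, starts at 0 to 0.025, stays where it is left (friction 1.2 N, stops at both ends). Cover 170 x 103 x 6 mm, on the box walls, top face 48 mm above the counter.
- cover_grip (a point): Middle of the dark wooden grip bar standing on the cover near its front end: 14 mm thick along the box's x, 50 mm along its y, 22 mm high (48 to 70 mm above the counter; this point at 59 mm). Moves with the cover; shut, it is at x = -55 mm, y = 0 of the box. Axes as the box.
Things that resemble listed ones, but are neither listed nor needed, are in the scene too. Leave any pink or turquoise look-alike of the carton alone.

How it is judged (in metres and radians):
At the end, for the whole second after the job is handed in: Can flat in front of canister, carton flat in front of jar, each inside its front compartment (tilt < 0.08 rad); tin upright on the can, centres within 15 mm; bar in the box, cover shut within 5 mm; canister and jar upright in their back compartments; all at rest (< 0.02 m/s) (((y of each of can, canister in the frame of tray above 0.022 m and y of each of carton, jar in the frame of tray below -0.022 m) or (y of each of carton, jar in the frame of tray above 0.022 m and y of each of can, canister in the frame of tray below -0.022 m)) and x of can in the frame of tray between -0.08 and -0.022 m and y of can in the frame of tray between -0.08 and 0.08 m and z of can in the frame of tray between 0.002 and 0.01 m and angle between each of can, carton, canister, jar, tin's own z axis and vertical below 0.08 rad and x of carton in the frame of tray between -0.08 and -0.022 m and y of carton in the frame of tray between -0.08 and 0.08 m and z of carton in the frame of tray between 0.002 and 0.01 m and x of canister in the frame of tray between 0.022 and 0.08 m and y of canister in the frame of tray between -0.08 and 0.08 m and z of canister in the frame of tray between 0.002 and 0.01 m and x of jar in the frame of tray between 0.022 and 0.08 m and y of jar in the frame of tray between -0.08 and 0.08 m and z of jar in the frame of tray between 0.002 and 0.01 m and horizontal distance between tin and can below 0.015 m and z of tin in the frame of can between 0.076 and 0.084 m and x of bar in the frame of box between -0.08 and 0.08 m and y of bar in the frame of box between -0.05 and 0.05 m and z of bar in the frame of box between 0.002 and 0.04 m and value of joint cover below 0.005 m and linear speed of each of can, carton, tin, bar, canister, jar below 0.02 m/s); the robot touches nothing.
It also fails if it takes over 125 s, if anything falls off the work surface, if the arm or the gripper's body presses on something with over 40 N, if the wrist force passes 120 N, or if a joint passes its speed limit or range.

## Working session

There is one attempt and no reset: what is moved stays moved. The work goes in short steps, each a Python script; the robot and the scene stay as the last script left them, time stands still between calls to the robot, and variables do not carry over. Pictures are saved under pics/ and viewed, at most 14 in all, crops included, and the job is handed in when it is done.

```bash
mkdir -p pics; ls; python3 - <<'E'
from workcell import bot, set_gripper, eyes, close_job, telemetry
import cv2,numpy as np
np.set_printoptions(precision=4,suppress=True)
for n in ["scene","side","wrist"]:
    p=eyes.camera_params(n); print(n,p)
    im=eyes.read_camera(n); cv2.imwrite(f"pics/{n}0.png",im)
    print(im.shape)
print(telemetry.get_tool_rot(),telemetry.get_time_s())
E
```

```text
pics
scene {'fov_y': 56.04880944046057, 'cx': 285.73160466880336, 'cy': 216.42440394010103, 'T': array([[   0.4468,   -0.5023,    0.7403, 1321.9747],
       [   0.8946,    0.2405,   -0.3767, -347.0461],
       [   0.0112,    0.8305,    0.5568,  601.1041],
       [   0.    ,    0.    ,    0.    ,    1.    ]])}
(420, 560, 3)
side {'fov_y': 44.1123725121073, 'cx': 272.2289656015695, 'cy': 205.05621731657837, 'T': array([[ -0.9859,   0.1383,  -0.0936, 498.4965],
       [ -0.1663,  -0.7611,   0.6269, 771.7433],
       [  0.0154,   0.6337,   0.7735, 971.9046],
       [  0.    ,   0.    ,   0.    ,   1.    ]])}
(420, 560, 3)
wrist {'fov_y': 62.9847953705469, 'cx': 283.0199393990782, 'cy': 207.27258971093343, 'hand_eye': array([[   0.0009,    0.9633,    0.2685,   66.6593],
       [   1.    ,   -0.0007,   -0.0009,   -1.1603],
       [  -0.0007,    0.2685,   -0.9633, -142.1457],
       [   0.    ,    0.    ,    0.    ,    1.    ]])}
(420, 560, 3)
[-3.059  -0.7096  0.0007] 0.15
```

View pics/scene0.png

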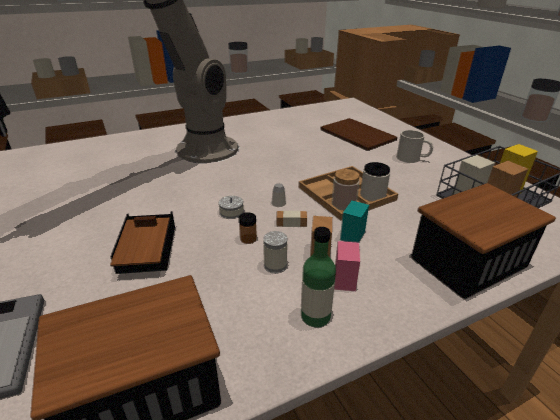

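View pics/side0.png

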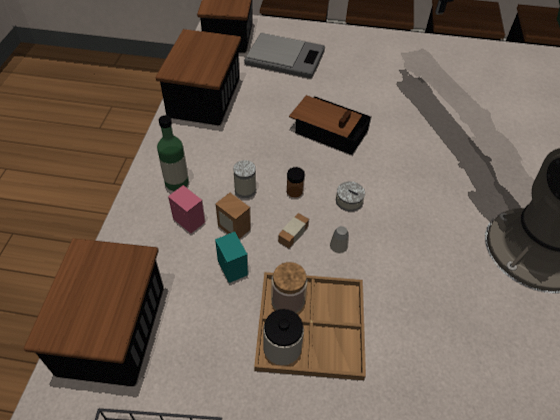

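The side view shows the tray (bottom right, canister at the left/+y back, jar at the −y back). The box is at (333,122), can (245,178), tin (350,195), carton (233,215), bar (294,230), shaker (340,238) and spice jar (296,182).

```bash
cat > h.py <<'E'
from workcell import bot, set_gripper, eyes, close_job, telemetry
import cv2, numpy as np
from scipy.spatial.transform import Rotation as R
np.set_printoptions(precision=2,suppress=True)
def cam(name, pose=None):
    p=eyes.camera_params(name); f=210/np.tan(np.radians(p["fov_y"]/2))
    if name=="wrist":
        pos,rv=pose; T=np.eye(4); T[:3,:3]=R.from_rotvec(rv).as_matrix(); T[:3,3]=pos
        T=T@np.array(p["hand_eye"])
    else: T=np.array(p["T"])
    return f,p["cx"],p["cy"],T
def ray(c,uv,z):
    "pixel -> world point on the plane at height z"
    f,cx,cy,T=c; d=T[:3,:3]@np.array([(uv[0]-cx)/f,-(uv[1]-cy)/f,-1.]); o=T[:3,3]
    return (o+d*(z-o[2])/d[2])[:2]
def proj(c,P):
    f,cx,cy,T=c; q=T[:3,:3].T@(np.asarray(P,float)-T[:3,3]); return np.array([cx-f*q[0]/q[2],cy+f*q[1]/q[2]])
def down(a):
    "tool pointing down, closing line (tool y) along world angle a (mod pi)"
    y=np.array([np.cos(a),np.sin(a),0]); z=np.array([0,0,-1.]); x=np.cross(y,z)
    return R.from_matrix(np.c_[x,y,z]).as_rotvec()
def wrist(fn=None):
    pose=(np.array(telemetry.get_eef_pos()),np.array(telemetry.get_tool_rot()))
    im=eyes.read_camera("wrist")
    if fn: cv2.imwrite(fn,im)
    return im,cam("wrist",pose)
E
python3 - <<'E'
from h import *
c=cam("side")
for n,uv,z in [("tin",(350,188),34),("can",(245,166),80),("carton",(233,204),84),("bar",(294,228),30),("shaker",(340,229),61),("spice",(296,174),68),("canister",(283,327),92),("jar",(290,277),96),("tray fl",(365,372),22),("tray fr",(363,281),22),("tray bl",(257,370),22),("tray br",(263,277),22),("grip",(344,118),59),("teal",(231,243),84),("pink",(187,203),84)]: print(n,ray(c,uv,z))
im=cv2.imread("pics/side0.png")[85:345,160:400]
cv2.imwrite("pics/crop.png",cv2.resize(im,None,fx=2.3,fy=2.3,interpolation=cv2.INTER_CUBIC))
print(R.from_rotvec(telemetry.get_tool_rot()).as_matrix())
for a in (0,np.pi/2,np.pi): 
  for p in ([500,-100,300],[500,200,300],[450,-150,330]): print(a,p,bot.solve_ik(p,list(down(a))))
E
```

```text
tin [436.31 -74.41]
can [689.84 -57.53]
carton [692.01  64.66]
bar [552.72  65.86]
shaker [451.1   73.84]
spice [568.26 -64.92]
canister [537.24 341.18]
jar [539.84 235.61]
tray fl [374.36 370.75]
tray fr [389.27 172.84]
tray bl [575.01 401.96]
tray br [599.91 200.41]
grip [ 471.52 -296.14]
teal [673.62 168.4 ]
pink [792.73  80.06]
[[ 0.9   0.44 -0.  ]
 [ 0.44 -0.9   0.  ]
 [-0.   -0.   -1.  ]]
0 [500, -100, 300] [ 0.52  0.12 -0.45  1.76  0.05  1.28  0.06]
0 [500, 200, 300] [ 0.31  0.23 -0.9   1.69  0.19  1.31 -0.63]
0 [450, -150, 330] [ 0.61  0.03 -0.39  1.78  0.01  1.34  0.22]
1.5707963267948966 [500, -100, 300] [ 0.66  0.13 -0.6   1.75  0.07  1.28  1.61]
1.5707963267948966 [500, 200, 300] [ 0.34  0.24 -0.95  1.69  0.2   1.32  0.92]
1.5707963267948966 [450, -150, 330] [ 0.75  0.03 -0.53  1.78  0.02  1.34  1.79]
3.141592653589793 [500, -100, 300] [-0.96  0.25  1.28  1.79 -0.25  1.29 -2.76]
3.141592653589793 [500, 200, 300] [ 0.48  0.3  -1.15  1.68  0.29  1.34  2.42]
3.141592653589793 [450, -150, 330] [ 0.32  0.02 -0.09  1.79  0.    1.34 -2.91]
```

View pics/crop.png

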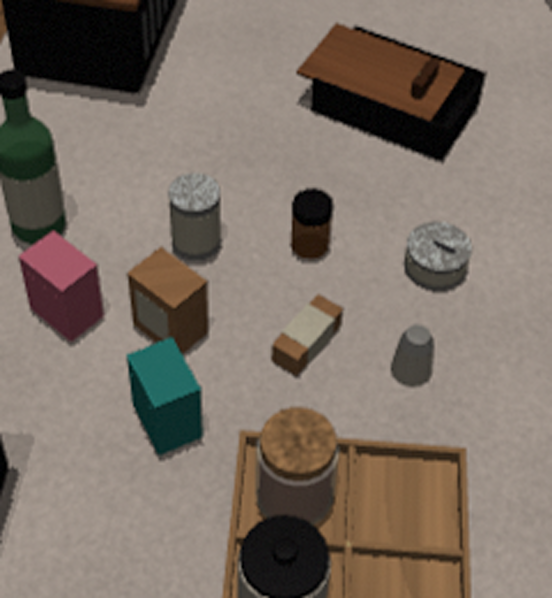

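The crop shows the can at crop (195,190), carton brown (168,280), bar (308,330) and tin (438,240). The box cover has its grip at (425,77). The tray has the jar and canister at the back. Next I'll take a wrist overview.

```bash
python3 - <<'E'
from h import *
bot.move_ptp([560,-60,420],list(down(-np.pi/2)))
im,c=wrist("pics/w1.png"); np.savez("w1.npz",T=c[3])
print(telemetry.get_eef_pos(),telemetry.get_time_s(),c[3][:3,3])
E
```

```text
[559.87 -61.28 419.54] 2.4167 [626.24 -60.81 561.64]
```

View pics/w1.png

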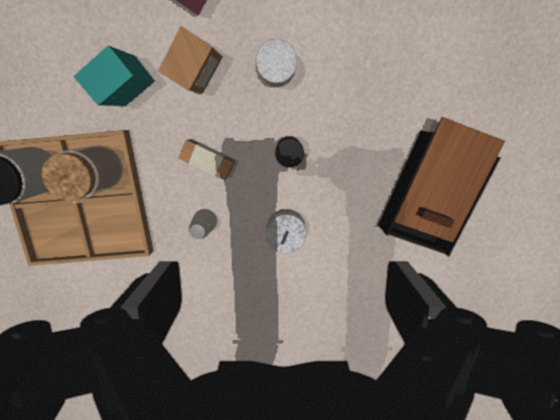

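The wrist overview shows the carton top at (191,57), can top (276,60), bar (207,159), tin (287,231), spice jar (290,151), shaker (203,223) and the cover (450,180) with its grip at (435,215). The tray is at the left and partly cut off, so I'll take one more view for it and measure everything by masks.

```bash
python3 - <<'E'
from h import *
bot.move_ptp([540,180,420],list(down(-np.pi/2)))
im,c=wrist("pics/w2.png"); np.savez("w2.npz",T=c[3])
c1=cam("wrist",(np.zeros(3),np.zeros(3)));c1=(c1[0],c1[1],c1[2],np.load("w1.npz")["T"])
def seg(im,c,name,box,z,lo,hi):
    x0,y0,x1,y1=box; hsv=cv2.cvtColor(im,cv2.COLOR_BGR2HSV)
    m=cv2.inRange(hsv,lo,hi); k=np.zeros_like(m); k[y0:y1,x0:x1]=m[y0:y1,x0:x1]
    k=cv2.morphologyEx(k,cv2.MORPH_CLOSE,np.ones((3,3)))
    ct=max(cv2.findContours(k,0,2)[0],key=cv2.contourArea)
    w=np.array([ray(c,p,z) for p in ct[:,0,:]],np.float32)
    print(name,"pxbox",cv2.boundingRect(ct),"minrect",cv2.minAreaRect(w),"circ",cv2.minEnclosingCircle(w))
im1=cv2.imread("pics/w1.png")
hsv=cv2.cvtColor(im1,cv2.COLOR_BGR2HSV)
for n,(u,v) in dict(cartontop=(188,57),cartonside=(212,70),bar=(188,152),band=(205,160),table=(240,60),can=(276,58),tin=(280,222),cover=(450,160),grip=(435,215),tray=(110,200),rim=(146,220)).items(): print(n,hsv[v,u])
seg(im1,c1,"carton",(155,22,230,100),84,(5,90,85),(25,255,255))
seg(im1,c1,"cover",(385,110,510,250),48,(3,110,60),(25,255,255))
E
```

```text
cartontop [ 14 123 156]
cartonside [21 45 74]
bar [ 14 120 155]
band [ 22  36 185]
table [ 13  30 178]
can [110   4 184]
tin [ 15   3 159]
cover [ 12 143 125]
grip [ 11 131  72]
tray [ 15 115 151]
rim [16 71 75]
carton pxbox (159, 27, 53, 63) minrect ((691.8272094726562, 65.09046936035156), (45.3935432434082, 62.11262130737305), 57.61764144897461) circ ((691.6965942382812, 65.30973815917969), 37.497344970703125)
cover pxbox (395, 118, 109, 124) minrect ((521.2810668945312, -312.3396301269531), (104.2468490600586, 169.41893005371094), 70.5656509399414) circ ((521.6921997070312, -312.80810546875), 97.51177978515625)
```

View pics/w2.png

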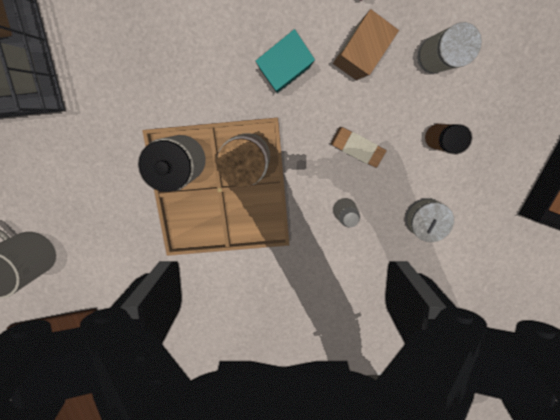

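The second view shows the whole tray, with corners (144,131), (277,119), (289,243) and (169,254), and the canister left of the jar. The carton measures 45×62 mm and the cover 104×169 mm, which matches the given sizes.

```bash
python3 - <<'E'
from h import *
c0=cam("wrist",(np.zeros(3),np.zeros(3)))
C={k:(c0[0],c0[1],c0[2],np.load(k+".npz")["T"]) for k in("w1","w2")}; I={k:cv2.imread(f"pics/{k}.png") for k in C}
def seg(k,name,box,z,lo,hi):
    x0,y0,x1,y1=box; m=cv2.inRange(cv2.cvtColor(I[k],cv2.COLOR_BGR2HSV),lo,hi)
    q=np.zeros_like(m); q[y0:y1,x0:x1]=m[y0:y1,x0:x1]; q=cv2.morphologyEx(q,cv2.MORPH_OPEN,np.ones((2,2)))
    ct=np.vstack([t for t in cv2.findContours(q,0,1)[0] if cv2.contourArea(t)>15])
    w=np.array([ray(C[k],p,z) for p in ct[:,0,:]],np.float32)
    print(name,k,"minrect",np.array(sum([list(t) if hasattr(t,'__len__') else [t] for t in cv2.minAreaRect(w)],[])),"circ",cv2.minEnclosingCircle(w))
g=((0,0,110),(180,16,255)); b=((8,80,70),(20,255,255))
seg("w1","can",(250,35,305,95),80,*g); seg("w2","can",(430,18,490,75),80,*g)
seg("w1","tin",(262,205,312,258),34,*g); seg("w2","tin",(405,195,460,245),34,*g)
seg("w1","bar",(175,135,240,182),30,*b); seg("w2","bar",(325,120,392,172),30,*b)
seg("w2","carton",(330,8,402,83),84,(5,90,85),(25,255,255))
t=np.array([ray(C["w2"],p,22) for p in[(144,131),(277,119),(289,243),(169,254)]])
print("tray c",t.mean(0),"sides",np.linalg.norm(t-np.roll(t,1,0),axis=1))
f=(t[0]+t[1]-t[2]-t[3]); l=(t[0]+t[3]-t[1]-t[2]); print("yaw",np.arctan2(f[1],f[0]),np.arctan2(-l[0],l[1]))
print("box front corners",[ray(C["w1"],p,42) for p in[(380,226),(449,253)]])
print("shaker",ray(C["w2"],(350,218),61),"spice",ray(C["w2"],(456,139),68),"canister",ray(C["w2"],(168,165),98),"jar",ray(C["w2"],(244,163),102))
E
```

```text
can w1 minrect [688.71 -53.64  52.26  52.05  89.95] circ ((688.4292602539062, -53.50227737426758), 26.78555679321289)
can w2 minrect [689.17 -53.67  52.03  52.56   8.63] circ ((689.2582397460938, -53.44865417480469), 26.60972023010254)
tin w1 minrect [431.67 -76.36  66.33  48.45   1.61] circ ((432.1695556640625, -68.15544891357422), 33.92240905761719)
tin w2 minrect [432.74 -67.6   65.73  64.69   5.72] circ ((432.4705505371094, -67.31013488769531), 33.65236282348633)
bar w1 minrect [552.99  56.71  79.24  31.78  62.87] circ ((551.68505859375, 57.1492919921875), 41.29140853881836)
bar w2 minrect [553.31  58.96  80.42  30.49  63.99] circ ((552.793212890625, 59.13306427001953), 41.768978118896484)
carton w2 minrect [691.2   65.85  45.79  63.57  57.23] circ ((690.9473266601562, 65.91126251220703), 37.777549743652344)
tray c [486.38 278.75] sides [205.14 205.43 203.16 204.62]
yaw 0.09452523180496292 0.0895419910568412
box front corners [array([ 449.84, -216.4 ]), array([ 403.1 , -332.83])]
shaker [450.37  74.75] spice [569.48 -68.43] canister [538.05 333.28] jar [541.06 229.63]
```

All sizes agree: tray 205, can ⌀53, tin ⌀67, bar 80×31 and carton 46×63. Now I'll open the cover.

```bash
cat >> h.py <<'E'
def ang(a,p):
    n=np.arctan2(p[1],p[0])-np.pi/2
    return n+(a-n+np.pi/2)%np.pi-np.pi/2
def go(p,z,a,zs=None,v=200):
    "joint move to height z over p, closing line along a; then straight to zs"
    o=list(down(ang(a,p))); bot.move_ptp([p[0],p[1],z],o)
    if zs is not None: bot.line_to([p[0],p[1],zs],velocity=v)
def up(z,v=250):
    p=telemetry.get_eef_pos(); bot.line_to([p[0],p[1],z],velocity=v)
def st(s): print(s,"t",round(telemetry.get_time_s(),1),"w",round(telemetry.get_grip_width(),1),"gf",round(telemetry.get_grasp_force(),1),"F",np.array(telemetry.get_force()),np.array(telemetry.get_eef_pos()))
BY=np.radians(-19.4); bx=np.array([np.cos(BY),np.sin(BY)]); by=np.array([-bx[1],bx[0]])
TY=0.092; tx=np.array([np.cos(TY),np.sin(TY)]); ty=np.array([-tx[1],tx[0]]); TC=np.array([487.5,278.])
E
python3 - <<'E'
from h import *
g=np.array([521.3,-312.3])-55*bx; print("grip",g)
set_gripper(45,30)
go(g,130,BY,52); st("at grip")
set_gripper(0,30); st("closed")
q=g+105*bx; bot.line_to([*q,52],velocity=120); st("slid")
set_gripper(45); up(200)
go([520,-200],330,-np.pi/2)
im,c=wrist("pics/w3.png"); np.savez("w3.npz",T=c[3]); st("")
E
```

```text
grip [ 469.42 -294.03]
at grip t 6.5 w 44.9 gf 0.0 F [ 0.69 -0.46 -0.24] [ 470.2  -294.03   52.5 ]
closed t 6.8 w 13.3 gf 33.0 F [-0.48  1.09  6.06] [ 470.72 -294.67   53.61]
slid t 7.8 w 13.2 gf 33.6 F [-6.55  3.1  11.07] [ 566.62 -328.85   53.66]
 t 10.5 w 45.1 gf 0.0 F [ 0.05 -0.88 -0.34] [ 519.67 -200.36  328.88]
```

View pics/w3.png

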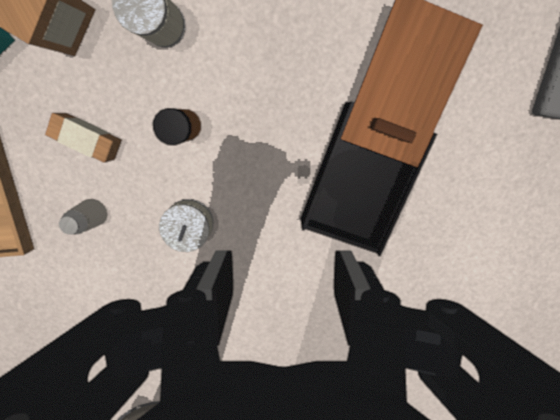

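The cover is open. The box mouth front corners are at (302,222) and (380,254), and the cover's front edge runs (342,139)–(418,166). Next I'll locate the box and move the bar.

```bash
python3 - <<'E'
from h import *
c0=cam("wrist",(np.zeros(3),np.zeros(3))); c=(*c0[:3],np.load("w3.npz")["T"])
f=[ray(c,p,42) for p in[(302,224),(380,253)]]; cf=[ray(c,p,48) for p in[(342,139),(418,166)]]; gr=ray(c,(394,128),70)
m=np.mean(f,0); print("front",f,np.linalg.norm(f[0]-f[1]),"cover front",cf,"grip",gr)
B=m+85*bx; print("box",B); g=np.array([567.,-328.8])
for n,p in(("cover front mid",np.mean(cf,0)),("grip",gr),("grip tcp",g)): print(n,"in box",(p-B)@bx,(p-B)@by)
yaw=(f[0]-f[1]); print(np.degrees(np.arctan2(yaw[1],yaw[0]))-90)
P=np.array([553.2,58.]); a=np.radians(63.4+90)
set_gripper(58,30)
go(P,110,a,5); st("at bar"); set_gripper(10,25); st("gripped"); up(120); st("lift")
E
```

```text
front [array([ 443.02, -225.07]), array([ 401.75, -330.96])] 113.65040736824857 cover front [array([ 553.6 , -271.66]), array([ 520.65, -367.38])] grip [ 567.61 -326.67]
box [ 502.56 -306.25]
cover front mid in box 37.00788334799169 -1.0361146055879367
grip in box 68.14114919993486 2.34739240089727
grip tcp in box 68.27248746388385 0.1338409714412876
-21.292832643296506
at bar t 12.7 w 58.4 gf 0.0 F [ 0.31 -0.67 -0.36] [554.42  57.66   6.02]
gripped t 13.1 w 31.4 gf 26.1 F [ 0.14 -0.76  6.87] [554.82  58.12   6.72]
lift t 13.7 w 31.2 gf 25.2 F [-0.3   0.41 -0.98] [553.81  57.84 119.14]
```

```bash
python3 - <<'E'
from h import *
B=np.array([502.6,-306.3]); q=B-22*bx
go(q,120,BY+np.pi/2,13,150); st("in box")
set_gripper(50); up(160); st("out")
bot.move_ptp([480,-240,300],list(down(-2.0)))
im,c=wrist("pics/w4.png"); np.savez("w4.npz",T=c[3])
E
```

```text
in box t 15.9 w 31.7 gf 25.6 F [-0.41  0.72 -0.36] [ 482.46 -298.65   13.01]
out t 17.0 w 50.2 gf 0.0 F [ 1.05 -0.35  0.04] [ 481.2  -298.55  158.81]
```

View pics/w4.png

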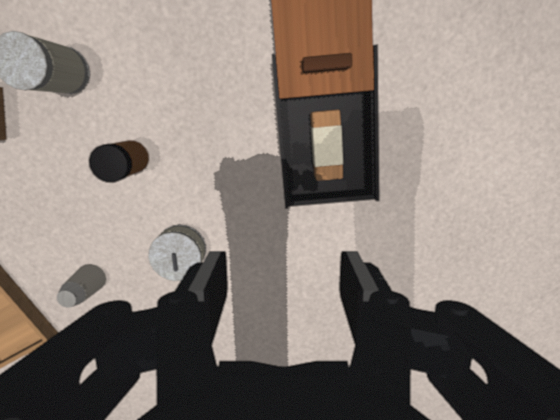

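The bar lies flat in the box mouth at (327,146). Now I'll close the cover.

```bash
python3 - <<'E'
from h import *
g=np.array([567.,-328.8])
set_gripper(45,25); go(g,130,BY,52); set_gripper(0,25); st("closed")
bot.line_to([*(g-113*bx),52],velocity=130); st("113")
for d in (117,120,123,126,129):
    bot.line_to([*(g-d*bx),52],velocity=40); F=np.array(telemetry.get_force()); st(d)
    if F[:2]@bx>12: break
set_gripper(45); up(150)
bot.move_ptp([480,-240,300],list(down(-2.0)))
im,c=wrist("pics/w5.png"); np.savez("w5.npz",T=c[3])
E
```

```text
closed t 20.0 w 13.4 gf 27.8 F [-4.13  2.25  7.03] [ 566.51 -328.98   53.95]
113 t 21.0 w 13.4 gf 28.0 F [-0.71  1.56  7.79] [ 461.07 -291.42   53.84]
117 t 21.3 w 13.4 gf 28.1 F [0.44 1.84 8.35] [ 457.62 -290.21   53.83]
120 t 21.5 w 13.5 gf 28.1 F [-0.65  0.14  8.36] [ 455.01 -289.23   53.81]
123 t 21.8 w 13.4 gf 28.1 F [-0.21  1.18  8.14] [ 452.2  -288.26   53.83]
126 t 22.0 w 13.6 gf 28.1 F [0.27 0.58 7.92] [ 449.41 -287.28   53.82]
129 t 22.3 w 13.4 gf 27.5 F [ 5.61 -1.85  3.14] [ 448.67 -286.99   53.87]
```

View pics/w5.png

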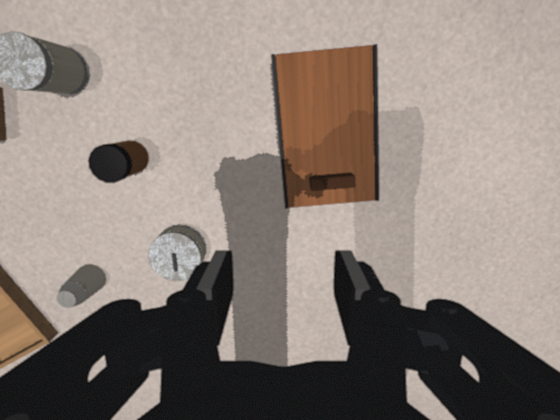

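The cover is flush with both box ends and the stop was felt. Now the can, into the front-left compartment.

```bash
python3 - <<'E'
from h import *
P=np.array([689.,-53.5]); set_gripper(72,40)
go(P,150,np.pi/2,33); st("at can"); set_gripper(30,40); st("grip"); up(200)
q=TC-51*tx+51*ty; print(q)
go(q,200,TY+np.pi/2,40,150); st("placed"); 
set_gripper(72); up(150); st("up")
# carton
P=np.array([691.5,65.5]); a=np.radians(57.4); set_gripper(62,30)
print([ang(a,P)-np.arctan2(P[1],P[0])])
go(P,170,a,37); st("at carton"); set_gripper(30,30); st("grip"); up(200)
q=TC-51*tx-51*ty; print(q)
im,c=wrist("pics/w6.png")
go(q,200,TY+np.pi/2,44,150); st("placed")
set_gripper(62); up(220); st("up")
bot.move_ptp([520,230,380],list(down(-np.pi/2)))
im,c=wrist("pics/w7.png"); np.savez("w7.npz",T=c[3])
E
```

```text
at can t 26.8 w 72.0 gf 0.0 F [ 0.09 -0.07 -0.5 ] [690.17 -54.14  34.64]
grip t 27.1 w 51.0 gf 42.6 F [-0.25  0.36  6.49] [690.91 -53.3   35.58]
[432.03 324.1 ]
placed t 30.8 w 51.3 gf 43.9 F [-7.11 -5.73 11.9 ] [430.87 322.81  41.23]
up t 31.7 w 71.7 gf 0.0 F [-0.92  0.25 -1.  ] [432.68 324.5  150.27]
[np.float64(-2.2342135112878037)]
at carton t 34.2 w 61.7 gf 0.0 F [ 0.93  0.21 -0.59] [692.53  66.18  38.36]
grip t 34.5 w 45.6 gf 33.8 F [0.84 1.02 5.07] [693.16  65.92  39.27]
[441.4  222.53]
placed t 37.6 w 46.2 gf 34.7 F [-6.52 -2.68 11.32] [440.1  221.61  44.72]
up t 38.8 w 62.0 gf 0.0 F [-0.14 -1.34 -0.26] [441.07 222.08 218.59]
```

View pics/w7.png

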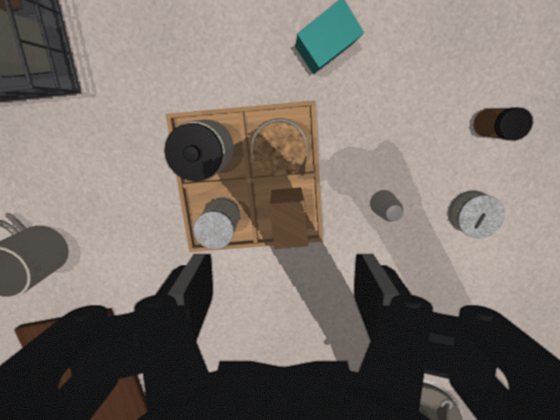

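Both stand in their compartments, the can top at (214,230) and the carton at (290,225). I'll re-measure the can top and the tin, then stack.

```bash
python3 - <<'E'
from h import *
c0=cam("wrist",(np.zeros(3),np.zeros(3))); c=(*c0[:3],np.load("w7.npz")["T"]); im=cv2.imread("pics/w7.png")
def circ(box,z):
    x0,y0,x1,y1=box; m=cv2.inRange(cv2.cvtColor(im,cv2.COLOR_BGR2HSV),(0,0,100),(180,20,255))
    q=np.zeros_like(m); q[y0:y1,x0:x1]=m[y0:y1,x0:x1]; q=cv2.morphologyEx(q,cv2.MORPH_OPEN,np.ones((3,3)))
    ct=max(cv2.findContours(q,0,1)[0],key=cv2.contourArea)
    w=np.array([ray(c,p,z) for p in ct[:,0]],np.float32); r=cv2.minEnclosingCircle(w); print(r,cv2.boundingRect(ct)); return np.array(r[0])
can=circ((188,203,242,253),86); tin=circ((445,185,512,245),34)
P=np.array([432.4,-67.5]); print("tin diff",tin-P)
s=telemetry.get_eef_pos()
np.savez("ct.npz",can=can,tin=tin)
for a in (np.pi/2,0.3,TY+np.pi/2): print(a,bot.solve_ik([*tin,6],list(down(ang(a,tin)))))
print(bot.solve_ik([*can,95],list(down(ang(TY+np.pi/2,can)))))
E
```

```text
((431.2665710449219, 322.4815368652344), 26.971467971801758) (194, 211, 40, 37)
((433.8922424316406, -65.3536376953125), 34.030086517333984) (459, 195, 46, 43)
tin diff [1.49 2.15]
1.5707963267948966 [ 0.06  0.35 -0.01  2.22  0.01  0.56 -1.52]
0.3 [-0.    0.36  0.07  2.22 -0.04  0.56 -2.75]
1.6627963267948966 [ 0.06  0.35 -0.01  2.22  0.01  0.57 -1.44]
[-0.47  0.36 -0.31  1.94  0.14  0.86 -2.33]
```

```bash
python3 - <<'E'
from h import *
P=np.array([433.0,-66.8]); q=np.array([431.6,323.0])
set_gripper(85,25); go(P,110,np.pi/2,6,150); st("at tin"); set_gripper(50,25); st("grip"); 
up(200); go(q,200,TY+np.pi/2,110,150)
bot.line_to([*q,93.5],velocity=50); st("on can")
bot.line_to([*q,92.5],velocity=20); st("on can"); bot.wait(0.2)
set_gripper(85); bot.wait(0.2); up(220,120); st("up")
bot.move_ptp([520,230,380],list(down(-np.pi/2)))
im,c=wrist("pics/w8.png"); np.savez("w8.npz",T=c[3]); cv2.imwrite("pics/s8.png",cv2.resize(eyes.read_camera("side")[90:400,180:400],None,fx=1.9,fy=1.9))
E
```

```text
at tin t 42.3 w 85.1 gf 0.0 F [0.06 0.25 0.42] [433.93 -66.66   6.59]
grip t 42.6 w 64.9 gf 27.1 F [-1.16  0.72  6.28] [434.01 -66.67   7.13]
on can t 46.2 w 65.6 gf 28.3 F [ 0.17  0.32 -1.77] [431.58 322.95  93.29]
on can t 46.5 w 64.9 gf 28.8 F [-1.77 -1.21  4.89] [431.7  323.09  93.23]
up t 48.4 w 85.0 gf 0.0 F [-0.74  0.92  0.15] [431.11 322.57 219.1 ]
```

View pics/w8.png

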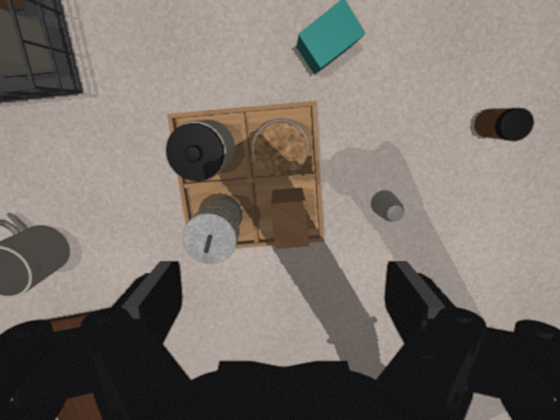

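View pics/s8.png

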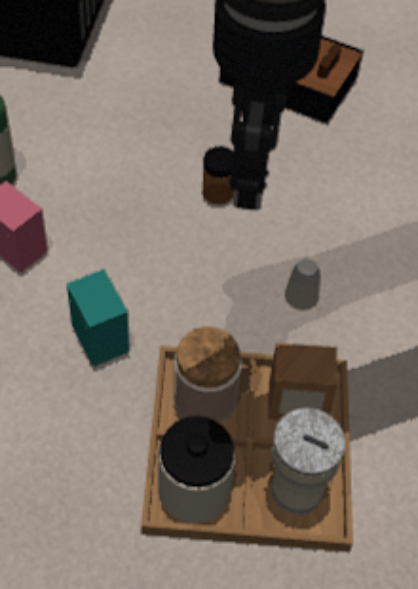

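The tin sits on the can with the tab up, and the tray items stand. I'll do a numeric check, then hand in if it passes.

```bash
python3 - <<'E'
from h import *
c0=cam("wrist",(np.zeros(3),np.zeros(3))); C=lambda k:(*c0[:3],np.load(k+".npz")["T"])
im=cv2.imread("pics/w8.png"); m=cv2.inRange(cv2.cvtColor(im,cv2.COLOR_BGR2HSV),(0,0,100),(180,20,255)); q=np.zeros_like(m); q[205:268,178:243]=m[205:268,178:243]
q=cv2.morphologyEx(q,cv2.MORPH_OPEN,np.ones((3,3))); ct=max(cv2.findContours(q,0,1)[0],key=cv2.contourArea)
r=cv2.minEnclosingCircle(np.array([ray(C("w8"),p,120) for p in ct[:,0]],np.float32)); can=np.load("ct.npz")["can"]
d=np.linalg.norm(np.array(r[0])-can); print("tin",r,"can",can,"dist",d)
B=np.array([502.6,-306.3]); c=C("w5")
for p,z in(((332,179),70),((287,208),48),((378,200),48),((274,55),48),((376,45),48)): v=ray(c,p,z)-B; print(p,v@bx,v@by)
E
```

```text
tin ((431.80328369140625, 323.0096130371094), 33.773719787597656) can [431.27 322.48] dist 0.7529441600798935
(332, 179) -54.28235339824254 1.0568230970016934
(287, 208) -88.94921240224424 53.412184214629555
(378, 200) -88.98594636157515 -54.620933946042776
(274, 55) 79.7784425868347 52.326749676271746
(376, 45) 79.70296938579037 -55.275844823138954
```

```bash
python3 -c "
from h import *
st('end'); print(close_job())"
```

```text
end t 49.4 w 85.0 gf 0.0 F [-0.66  0.08 -0.44] [518.23 231.3  377.77]
the job is handed in; nothing more can be done
None
```

I handed the job in at 49.4 s of robot time. The can and carton stand in their front compartments, the tin sits about 1 mm off centre on the can, the bar is in the box and the cover is pushed shut to its stop. No verdict came back.

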